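# Rebuild the cooler and click in the battery of a small computer

### The job

Rebuild the open computer: on its white processor socket stack the copper plate, then the finned heatsink, then the fan, one at a time in that order, each centred and squared up on the one below and set down, not dropped. Only when the cooler is complete, push the battery pack straight down into its grey cradle until both orange catches snap over its ends and it sits fully home. Let go of everything, and leave the screwdriver, the tweezers and the dish where they lie.

Things in the scene. Friction and masses are not known exactly. Their poses are not given: they have to be found in the camera images.
- spreader: Loose copper plate, 52 x 52 mm, 12 mm thick, about 0.3 kg, lying flat on the green mat (whose top is 2 mm above the work surface). Origin: centre of its underside; x and y along its edges, z up. First of the stack; its quarter turns are all alike.
- heatsink: Loose silver aluminium heatsink with upright fins, 50 x 50 mm, 24 mm tall, about 0.1 kg; acts as a solid block with a flat top. Origin: centre of its underside; x runs along the fins, y across them, z up. Second of the stack, fins up; any quarter turn will do.
- fan: Loose square black fan with a white hub and grey blades, 50 x 50 mm, 15 mm tall, about 45 g; acts as a solid block. Origin: centre of its underside; x and y along its edges, z up. Third and top of the stack, blades up; any quarter turn will do.
- battery: Loose battery pack, blue with a pale label and a yellow stripe on top, 20 mm tall, 34 mm wide (y), about 90 g. Its black foot is 70 mm long (x) and 7 mm high; the blue body on it is 60 mm long, so a 5 mm ledge of the foot stands out at each end, for the catches. Flat underside. Origin: centre of its underside; x along its length, z up. Either way round fits the cradle.
- socket: Fixed white processor socket, 64 x 64 mm, 8 mm tall, with a 44 mm square bright metal field on top, on the dark circuit board in the open black shell of the computer. Origin: centre of its underside, which is 8 mm above the work surface, so its flat top is at z = 16 mm; x and y along its edges. The shell (190 x 250 mm) has a rim whose top is 16 mm above the work surface.
- cradle: Fixed grey battery cradle on the same board: base 94 x 40 mm, corner guides, an orange catch at each end. Origin: centre of its underside, 8 mm above the work surface; x along its length, as the battery's x must lie. The guides leave 1.5 mm play all round the battery's foot, are straight to 14 mm above the floor and flare out 4 mm up to 20 mm. The sides are open over the middle 48 mm, for fingers.
- cradle_floor (a point): Centre of the cradle's floor, 6 mm above the cradle's origin: the battery's origin comes here when it is home. The sprung catches meet the battery's underside some 13 mm above the floor, resist its way down with about 5 to 12 N in all, give way at some 9 mm, and in the last 3 mm snap over its ledges and hold it.
- screwdriver: Loose screwdriver, 150 mm long, lying on the far side of the shell; a bystander. Origin on its underside, x along it.
- tweezers: Loose steel tweezers with a black end, about 125 mm long, 5 mm thick, lying on the far right; a bystander. Origin near their middle, on the underside.
- dish: Loose small white ceramic dish, 64 mm across, 22 mm tall, on the far left; a bystander. Origin: centre of its underside.
Things that resemble listed ones, but are neither listed nor needed, are in the scene too. Of the things like the spreader, leave any that is blue; of the rest the smaller one is meant.

How it is judged:
By the outcome, as a careful person would: the job done as asked, in the order asked, and still so for the second after the job is handed in, with the robot touching nothing.
It also fails if it takes over 120 s, if anything falls off the work surface, if the arm or the gripper's body presses on something with over 40 N, if the wrist force passes 120 N, or if a joint passes its speed limit or range.

### The arm

A 7-joint arm with a two-finger parallel gripper is mounted at the origin on the work surface. World frame = base frame: x ahead of the robot, y to its left, z up, the work surface at z = 0. Lengths are in mm, angles in rad, forces in N, time in s.
With the tool pointing down it reaches from about 425 to 950 mm from the base axis. Payload 4.7 kg.
Tool frame: the origin (TCP) lies at the very end of the fingers, on their centre line; the grasp point (between the pads) lies 19 mm behind it; z points along the fingers, y is the line along which they close (so a half turn about z gives the same grasp; the last joint's range is limited). The gripper opens to 85 mm and grips with 20 to 120 N. Pads are 22 mm wide; open, the fingers measure 114 mm over their backs; the gripper's body (76 mm by 85 mm) begins 54 mm behind the grasp point. The pads swing forward as they close: fully open they stand 13 mm farther back than shut.
Start: joints at [-1.32, 0.469, -0.049, 1.532, 0.024, 1.141, -0.082], TCP at [186.369, 648.78, 231.335] pointing down, gripper open.
Joint ranges: [-2.59, 2.59], [-0.33, 1.99], [-1.39, 1.29], [0.1, 2.45], [-1.04, 4.18], [0.21, 1.99], [-2.66, 2.66]. Speed limits (rad/s): [2.57, 2.57, 3.14, 3.14, 3.14, 3.14, 3.14].

### API

Orientations are given as a unit quaternion [w, x, y, z].
In Python, from rig import ctrl gives the robot as it stands.
- The arm moves only by the shell command python3 -m jog 'ROWS' [FORCE]. ROWS is JSON, a list of rows, each an object with "translation": the shift along the tool's x, y, z in cm, a list of three; "turn": the turn about the tool's z in rad; "fingers": the opening, from 0 (shut) to 1 (fully open). A call has 1 to 5 rows; each row is the pose to reach, as a shift and turn from the pose commanded when the call began, along the tool's axes at that moment; what a row does not reach only later rows make up. A row lasts 1/10 s, in which the tool goes at most 50 mm and 8.59 degrees, less where a joint would pass 70% of its speed; a pose out of reach is approached as far as the arm can. A call with a gripper value outside its range is refused whole. The fingers move at their own pace and stop on an object; FORCE is the grip in N (left out, the last holds). Time passes only in rows, so rows that repeat a pose let the fingers close. It gives the time, the measured TCP pose, the force, the opening and the grip force at its end, in the units of the state.
- ctrl.observe(): the state, without advancing time (a new reading comes with each control period).
- ctrl.get_image(name): name is "scene" or "top" or "wrist"; returns (picture, depth): 384x512x3 uint8, red, green, blue; 384x512 float32, mm along the optical axis (not along the pixel's ray), 0 where there is no reading.
- ctrl.get_calibration(name): a dict with "camera_matrix" (3x3 intrinsics, pixels), "extrinsics" (4x4, takes a point from camera to world coordinates); the wrist camera has in their place "T_tool_cam" (4x4, takes a point from camera to tool coordinates, whose origin is the TCP and whose axes are the flange's). Camera axes: x right, y down, z forward; pixel columns grow to the right and rows downward; lengths in mm; the calibration is good to about 2 mm. A picture is of the moment at which its call begins: read the wrist's pose just before it. get_calibration takes no time and is no camera call.
- ctrl.close_job(): hands the job in; it is judged then, once.
The state is a dict: "time": time; "q": joint angles; "joint_vel": joint speeds; "joint_efforts": joint torques, N m; "ee_pos": TCP position; "eef_rot": TCP orientation; "force": force on the tool from outside, world axes, zero at the start; "ft_torque": the same for the moment, N m; "gripper_width": finger opening in mm; "gripper_force": force on a finger pad.
Only numpy, scipy, OpenCV 4.12 (cv2) and the standard library are available. Lean on these libraries where they do the work, as an engineer would, in place of code of your own. Each camera call takes 0.05 s, during which the arm holds its last target. There are 200 camera calls.

## Working session

There is one attempt and no reset: what is moved stays moved. The work goes in short steps, Python scripts to look and compute and a shell command to move; the robot and the scene stay as the last step left them, time stands still between calls to the robot, and variables do not carry over. Pictures are saved under pics/ and viewed, at most 14 in all, crops included, and the job is handed in when it is done.

```bash
ls; mkdir -p pics
python3 - <<'E'
from rig import ctrl
import cv2
s=ctrl.observe(); print({k:s[k] for k in("time","ee_pos","eef_rot","force","gripper_width")})
for n in("scene","top"):
    p,d=ctrl.get_image(n); cv2.imwrite(f"pics/{n}0.png",p[:,:,::-1])
    import numpy as np; np.save(f"pics/{n}0d.npy",d); c=ctrl.get_calibration(n);print(c)
print(ctrl.get_calibration("wrist"))
E
```

```text
pics
{'time': 0.0, 'ee_pos': array([186.2574278 , 648.16411686, 230.2654996 ]), 'eef_rot': array([-8.31530390e-05,  1.39432582e-01,  9.90231073e-01, -9.84827360e-04]), 'force': array([ 0.43258689,  0.06009952, -0.03023835]), 'gripper_width': 85.6019015987249}
{'camera_matrix': array([[421.80758936,   0.        , 256.62265214],
       [  0.        , 421.80758936, 186.16723614],
       [  0.        ,   0.        ,   1.        ]]), 'extrinsics': array([[-7.95791127e-01,  3.49017114e-01, -4.94877295e-01,
         1.10982633e+03],
       [ 6.05511208e-01,  4.70106747e-01, -6.42149378e-01,
         6.57291572e+02],
       [ 8.52403246e-03, -8.10670525e-01, -5.85440552e-01,
         6.88529227e+02],
       [ 0.00000000e+00,  0.00000000e+00,  0.00000000e+00,
         1.00000000e+00]])}
{'camera_matrix': array([[464.50991257,   0.        , 249.8910809 ],
       [  0.        , 464.50991257, 189.51653627],
       [  0.        ,   0.        ,   1.        ]]), 'extrinsics': array([[ 2.70389406e-02, -9.98184284e-01,  5.38240646e-02,
         4.83287791e+02],
       [-9.99627018e-01, -2.72061836e-02, -2.37680597e-03,
        -2.85155313e+01],
       [ 3.83683775e-03, -5.37397229e-02, -9.98547606e-01,
         1.43016562e+03],
       [ 0.00000000e+00,  0.00000000e+00,  0.00000000e+00,
         1.00000000e+00]])}
{'camera_matrix': array([[308.00033971,   0.        , 257.57080675],
       [  0.        , 308.00033971, 186.67654571],
       [  0.        ,   0.        ,   1.        ]]), 'T_tool_cam': array([[ 4.37454355e-04, -9.44397714e-01, -3.28805057e-01,
         8.50537264e+01],
       [ 9.99999872e-01,  3.29250796e-04,  3.84758681e-04,
        -4.86712812e-01],
       [-2.55105892e-04, -3.28805183e-01,  9.44397737e-01,
        -1.42255881e+02],
       [ 0.00000000e+00,  0.00000000e+00,  0.00000000e+00,
         1.00000000e+00]])}
```

Run:
```python
import cv2
a=cv2.imread("pics/top0.png")
cv2.imwrite("pics/top0x.png",cv2.resize(a,(800,600),interpolation=cv2.INTER_CUBIC))
```

```text
(no output)
```

View pics/top0x.png

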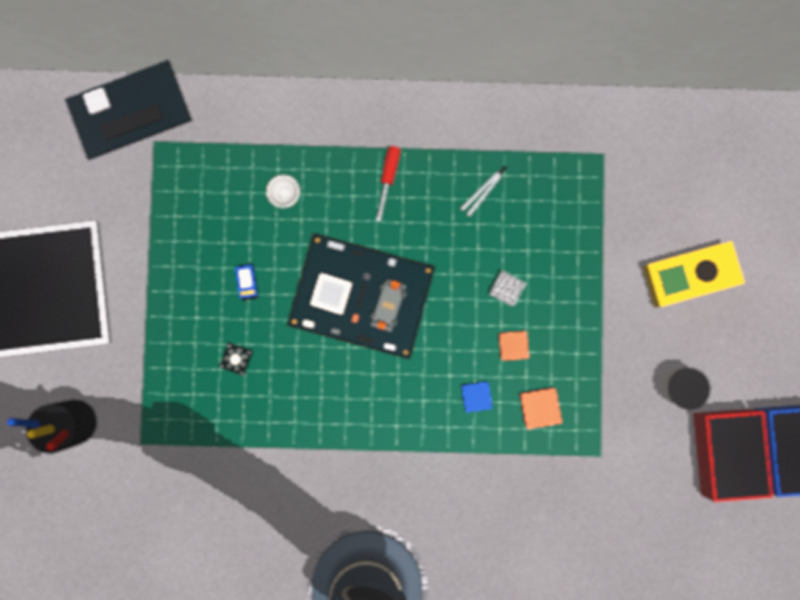

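View pics/scene0.png

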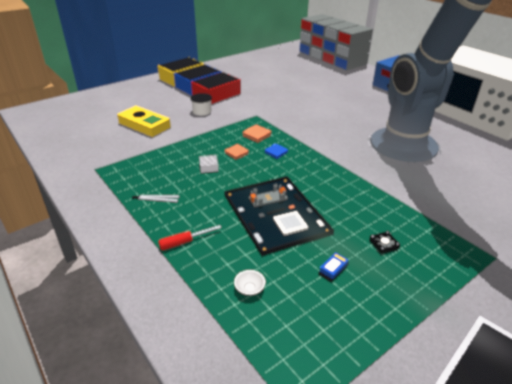

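Candidates in top0x: copper small (514,346), copper large (541,408), blue (477,397). By the description I choose the small copper plate at (514,346). The heatsink is at (508,288), the fan at (236,359), the battery at (247,282), the socket at (331,293) and the cradle at (388,304).

The yellow device and the second board at upper left are decoys and not needed.

```bash
cat > h.py <<'E'
from rig import ctrl
import numpy as np, cv2
from scipy.spatial.transform import Rotation as Ro
def pose():
    s=ctrl.observe(); w,x,y,z=s["eef_rot"]; T=np.eye(4)
    T[:3,:3]=Ro.from_quat([x,y,z,w]).as_matrix(); T[:3,3]=s["ee_pos"]; return T
def cam(n,T=None):
    c=ctrl.get_calibration(n); return c["camera_matrix"],(c["extrinsics"] if n!="wrist" else T@c["T_tool_cam"])
def ray(K,E,uv):
    d=E[:3,:3]@np.linalg.solve(K,[uv[0],uv[1],1]); return E[:3,3],d
def onz(K,E,uv,z):
    o,d=ray(K,E,uv); return o+d*(z-o[2])/d[2]
def tri(r1,r2):
    (o1,d1),(o2,d2)=r1,r2
    A=np.stack([d1,-d2],1); k=np.linalg.lstsq(A,o2-o1,rcond=None)[0]
    p,q=o1+k[0]*d1,o2+k[1]*d2; return (p+q)/2,np.linalg.norm(p-q)
def go(xyz,yaw=None):
    """cm shift in tool axes and turn; yaw = world angle (deg) of tool y, mod 180"""
    T=pose(); d=T[:3,:3].T@(np.array(xyz)-T[:3,3])/10
    y=np.degrees(np.arctan2(T[1,1],T[0,1])); t=0
    if yaw is not None: t=-np.radians((yaw-y+90)%180-90)
    print("shift",d.round(2),"turn",round(float(t),3),"yaw",round(y,2),"tcp",T[:3,3].round(1),"tilt",T[2,:2].round(4))
def snap(name):
    T=pose(); p,d=ctrl.get_image("wrist"); cv2.imwrite(f"pics/{name}.png",p[:,:,::-1]); np.savez(f"pics/{name}.npz",T=T,d=d); return T,p,d
def cloud(T,d):
    K,E=cam("wrist",T); v,u=np.indices(d.shape); P=np.stack([u,v,np.ones_like(u)],-1)@np.linalg.inv(K).T*d[...,None]
    return P@E[:3,:3].T+E[:3,3]
E
python3 - <<'E'
from h import *
t={"spr":(514,346),"hs":(508,288),"fan":(236,359),"bat":(247,282),"sock":(331,293),"cra":(388,304)}
s={"spr":(237,152),"hs":(208,161),"fan":(384,241),"bat":(334,265),"sock":(291,222),"cra":(268,196)}
for k in t: print(k,*[np.round(x,1) for x in tri(ray(*cam("top"),np.array(t[k])/1.5625),ray(*cam("scene"),s[k]))])
go((500,0,231),None); print(ctrl.observe()["q"])
E
```

```text
spr [ 468.7 -277.1    2.5] 0.2
hs [ 582.3 -261.    20.1] 2.4
fan [429.3 265.2  10.1] 1.2
bat [579.9 249.5  11.7] 0.4
sock [562.1  85.   12.5] 1.4
cra [543.9 -27.5  15.8] 0.2
shift [-4.805e+01 -5.364e+01  4.000e-02] turn 0.0 yaw 73.97 tcp [186.2 648.2 230.3] tilt [-0.0001 -0.0019]
[-1.31991056  0.46940366 -0.04862212  1.53359069  0.02412389  1.14103873
 -0.0822878 ]
```

```bash
python3 -m jog '[{"translation":[-3.4,-3.4,0],"turn":0,"fingers":1},{"translation":[-6.8,-6.8,0],"turn":0,"fingers":1},{"translation":[-10.2,-10.2,0],"turn":0,"fingers":1},{"translation":[-13.6,-13.6,0],"turn":0,"fingers":1},{"translation":[-17,-17,0],"turn":0,"fingers":1}]'
python3 -m jog '[{"translation":[-3.4,-3.4,0],"turn":0,"fingers":1},{"translation":[-6.8,-6.8,0],"turn":0,"fingers":1},{"translation":[-10.2,-10.2,0],"turn":0,"fingers":1},{"translation":[-13.6,-13.6,0],"turn":0,"fingers":1},{"translation":[-17,-17,0],"turn":0,"fingers":1}]'
python3 -m jog '[{"translation":[-3.4,-3.4,0],"turn":0,"fingers":1},{"translation":[-6.8,-6.8,0],"turn":0,"fingers":1},{"translation":[-10.2,-10.2,0],"turn":0,"fingers":1},{"translation":[-14.4,-14,0],"turn":0,"fingers":1},{"translation":[-14.4,-14,0],"turn":0,"fingers":1}]'
python3 - <<'E'
from h import *
go((520,50,231)); T,p,d=snap("board1")
K,E=cam("wrist",T); 
def proj(P): 
    q=np.linalg.inv(E)@np.append(P,1); q=K@q[:3]; return (q[:2]/q[2]).round()
for n,P in {"sock":(562,85,16),"cra":(544,-27,20),"spr":(469,-277,14)}.items(): print(n,proj(P))
cv2.imwrite("pics/board1x.png",cv2.resize(p[:,:,::-1],(800,600),interpolation=cv2.INTER_CUBIC))
E
```

```text
time: 0.6
ee_pos: [303.4, 436.3, 231.0]
eef_rot: [-0.0, 0.139, 0.99, -0.0]
force: [0.4, -0.4, -1.1]
gripper_width: 85.4
gripper_force: 0.0
time: 1.1
ee_pos: [419.7, 226.1, 231.2]
eef_rot: [-0.0, 0.139, 0.99, 0.0]
force: [1.0, 0.1, 0.1]
gripper_width: 85.1
gripper_force: 0.0
time: 1.6
ee_pos: [521.1, 46.9, 231.4]
eef_rot: [0.001, 0.145, 0.989, -0.001]
force: [-0.2, -0.6, 0.7]
gripper_width: 85.2
gripper_force: 0.0
shift [0.2  0.26 0.04] turn 0.0 yaw 73.38 tcp [521.1  46.9 231.4] tilt [-0.0025 -0.0025]
sock [298. 178.]
cra [206. 190.]
spr [ -4. 188.]
```

View pics/board1x.png

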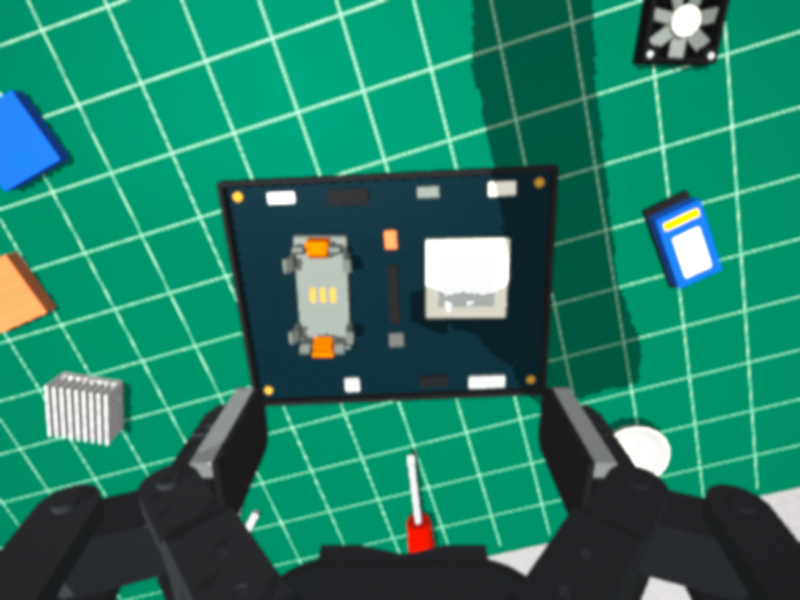

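The wrist view shows everything at the board. The socket corners are at (425,238), (510,237), (508,319) and (426,319), and the cradle catches at (317,248) and (322,347). The heatsink is at (85,408), the small copper plate's corner at (10,290), the blue plate at (25,140), the battery at (685,240) and the fan at (685,20).

Run:
```python
from h import *
f=np.load("pics/board1.npz"); T,d=f["T"],f["d"]; p=cv2.imread("pics/board1.png")
K,E=cam("wrist",T)
c=np.array([onz(K,E,np.array(q)/1.5625,16) for q in [(425,238),(510,237),(508,319),(426,319)]])
print("sock px",c.mean(0).round(1),[np.degrees(np.arctan2(*(c[j]-c[i])[1::-1])).round(1) for i,j in((0,1),(3,2),(0,3),(1,2))],np.linalg.norm(c[1]-c[0]).round(1),np.linalg.norm(c[3]-c[0]).round(1))
a=[onz(K,E,np.array(q)/1.5625,26) for q in [(317,248),(322,347)]]
print("cradle",np.mean(a,0).round(1),np.degrees(np.arctan2(*(a[1]-a[0])[1::-1])).round(1))
W=cloud(T,d)
def rect(m,name):
    P=W[m][:,:2].astype(np.float32); r=cv2.minAreaRect(P); print(name,len(P),np.round(r[0],1),np.round(r[1],1),round(r[2],2),"z",np.median(W[m][:,2]).round(1))
def near(x,y,r): return (np.hypot(W[...,0]-x,W[...,1]-y)<r)&(d>0)
z=W[...,2]
for n,x,y,lo,hi in(("sock",562,85,13,19),("cradle",544,-27,11.5,40),("hs",582,-261,15,40),("bat",580,250,15,30),("fan",429,265,10,25)):
    m=near(x,y,55)&(z>lo)&(z<hi)
    rect(m,n)
print(z[near(562,85,20)].std())
```

```text
sock px [564.  86.  16.] [np.float64(74.1), np.float64(73.5), np.float64(-15.0), np.float64(-13.7)] 64.3 66.4
cradle [543.7 -27.2  26. ] -17.1
sock 2635 [563.2  85.2] [64.1 64.1] 74.35 z 15.9
cradle 2670 [547.7 -13.2] [79.5 94.1] 73.46 z 14.2
hs 1496 [ 583.4 -259. ] [51.6 52.4] 63.92 z 23.6
bat 1599 [582.2 250.9] [60.7 34.7] 11.35 z 21.8
fan 1495 [437.  264.6] [51.5 38. ] 72.91 z 15.0
74.16490512389653
```

```bash
python3 -m jog '[{"translation":[0,-4.8,1],"turn":0,"fingers":1},{"translation":[-1,-9.6,2],"turn":0,"fingers":1},{"translation":[-1.5,-14.4,3],"turn":0,"fingers":1},{"translation":[-2,-19,4],"turn":0,"fingers":1},{"translation":[-2.5,-23,5],"turn":0,"fingers":1}]' >/dev/null
python3 -m jog '[{"translation":[-0.3,-4.5,1],"turn":0,"fingers":1},{"translation":[-0.7,-9,2],"turn":0,"fingers":1},{"translation":[-0.7,-9,2],"turn":0,"fingers":1}]'
python3 - <<'E'
from h import *
go((469,-277,100)); T,p,d=snap("spr1")
K,E=cam("wrist",T); W=cloud(T,d); z=W[...,2]
for n,x,y,lo,hi in(("spr",469,-277,9,25),("hs",582,-261,15,40)):
    m=(np.hypot(W[...,0]-x,W[...,1]-y)<50)&(z>lo)&(z<hi); P=W[m].astype(np.float32); r=cv2.minAreaRect(P[:,:2]); print(n,np.round(r[0],1),np.round(r[1],1),round(r[2],2),np.median(P[:,2]))
E
```

```text
time: 2.45
ee_pos: [458.4, -267.4, 160.2]
eef_rot: [-0.001, 0.144, 0.99, -0.001]
force: [-0.0, 0.6, 0.4]
gripper_width: 85.5
gripper_force: 0.0
shift [-1.31 -0.6   6.02] turn 0.0 yaw 73.47 tcp [ 458.4 -267.4  160.2] tilt [ 0.0022 -0.0027]Traceback (most recent call last):
  File "<stdin>", line 5, in <module>
cv2.error: OpenCV(4.12.0) /io/opencv/modules/imgproc/src/convhull.cpp:143: error: (-215:Assertion failed) total >= 0 && (depth == CV_32F || depth == CV_32S) in function 'convexHull'
```

View pics/spr1.png

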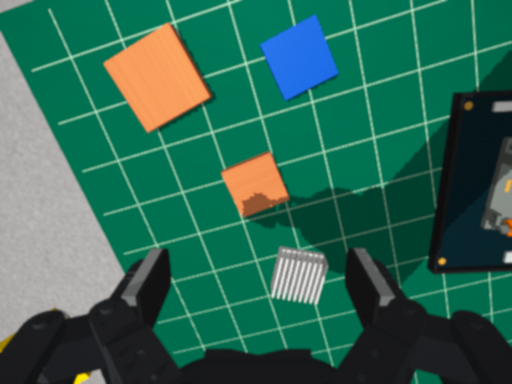

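The close view shows the small copper plate centred at (255,185), with corners (221,171), (271,152), (289,200) and (241,217). The blue plate at (299,57) and the larger copper plate at (157,77) stay where they are. The heatsink is at (299,275).

```bash
cat >> h.py <<'E'
def rect(T,d,x,y,lo,hi,rad=50):
    W=cloud(T,d); z=W[...,2]; m=(np.hypot(W[...,0]-x,W[...,1]-y)<rad)&(z>lo)&(z<hi)
    m=cv2.morphologyEx(m.astype(np.uint8),cv2.MORPH_OPEN,np.ones((3,3)))>0
    P=W[m]; r=cv2.minAreaRect(np.ascontiguousarray(P[:,:2],dtype=np.float32))
    print(len(P),"c",np.round(r[0],1),"size",np.round(r[1],1),"ang",round(r[2],2),"z",np.median(P[:,2]).round(1)); return r
E
python3 - <<'E'
from h import *
f=np.load("pics/spr1.npz"); T,d=f["T"],f["d"]; K,E=cam("wrist",T)
c=np.array([onz(K,E,q,14) for q in[(221,171),(271,152),(289,200),(241,217)]]); print(c.mean(0),[np.degrees(np.arctan2(*(c[j]-c[i])[1::-1])).round(1) for i,j in((0,1),(3,2),(0,3),(1,2))],np.linalg.norm(c[1]-c[0]))
r=rect(T,d,469,-277,9,25); rect(T,d,582,-261,15,40)
go((r[0][0],r[0][1],40),r[2])
go((r[0][0],r[0][1],40),r[2]+90)
E
```

```text
[ 471.02661517 -274.06796194   14.        ] [np.float64(94.8), np.float64(94.6), np.float64(4.3), np.float64(4.4)] 52.01739199917937
2628 c [ 471.3 -274.5] size [52.6 52.3] ang 6.06 z 13.7
1587 c [ 583.1 -259.4] size [50.4 51.5] ang 62.91 z 23.6
shift [-1.42 -0.68 12.04] turn 1.18 yaw 73.7 tcp [ 459.9 -264.   160.4] tilt [ 0.0021 -0.0002]
shift [-1.42 -0.68 12.04] turn -0.39 yaw 73.7 tcp [ 459.9 -264.   160.4] tilt [ 0.0021 -0.0002]
```

```bash
python3 -m jog '[{"translation":[-0.6,-0.3,3],"turn":-0.13,"fingers":1},{"translation":[-1.4,-0.7,6],"turn":-0.26,"fingers":1},{"translation":[-1.4,-0.7,9],"turn":-0.38,"fingers":1},{"translation":[-1.4,-0.7,10],"turn":-0.38,"fingers":1},{"translation":[-1.4,-0.7,10],"turn":-0.38,"fingers":1}]' 40 >/dev/null
python3 - <<'E'
from h import *
T,p,d=snap("spr2"); r=rect(T,d,471,-274,9,25)
go((471.2,-274.3,0),95)
E
```

```text
5673 c [ 471.1 -274.6] size [52.8 52.1] ang 6.36 z 13.7
shift [ 0.24 -0.24  6.14] turn 0.013 yaw 95.73 tcp [ 473.4 -271.7   61.4] tilt [0.0003 0.001 ]
```

```bash
python3 -m jog '[{"translation":[0.2,-0.25,2.5],"turn":0,"fingers":1},{"translation":[0.2,-0.25,4.5],"turn":0,"fingers":1},{"translation":[0.2,-0.25,5.5],"turn":0,"fingers":1},{"translation":[0.2,-0.25,6.1],"turn":0,"fingers":1},{"translation":[0.2,-0.25,6.1],"turn":0,"fingers":1}]' 40
python3 -m jog '[{"translation":[0,0,0],"turn":0,"fingers":0.4},{"translation":[0,0,0],"turn":0,"fingers":0.4},{"translation":[0,0,0],"turn":0,"fingers":0.4},{"translation":[0,0,0],"turn":0,"fingers":0.4},{"translation":[0,0,0],"turn":0,"fingers":0.4}]' 40
python3 -c "
from h import *
go((471.1,-274.5,0),96)"
```

```text
time: 3.55
ee_pos: [471.7, -275.7, 0.6]
eef_rot: [0.0, -0.05, 0.999, -0.0]
force: [0.3, 0.2, 0.9]
gripper_width: 85.4
gripper_force: 0.0
time: 4.05
ee_pos: [471.7, -275.8, 1.3]
eef_rot: [0.001, -0.05, 0.999, 0.0]
force: [-0.2, 2.2, 6.2]
gripper_width: 50.7
gripper_force: 41.6
shift [0.05 0.13 0.13] turn -0.005 yaw 95.74 tcp [ 471.7 -275.8    1.3] tilt [-0.0012  0.0002]
```

```bash
python3 -m jog '[{"translation":[0,0,0],"turn":0,"fingers":0.8},{"translation":[0,0,-0.2],"turn":0,"fingers":0.8},{"translation":[0,0,-0.4],"turn":0,"fingers":0.8},{"translation":[0,0,-0.4],"turn":0,"fingers":0.8}]' 40
python3 -m jog '[{"translation":[0,0,0],"turn":0,"fingers":0.4},{"translation":[0,0,0],"turn":0,"fingers":0.4},{"translation":[0,0,0],"turn":0,"fingers":0.4},{"translation":[0,0,0],"turn":0,"fingers":0.4},{"translation":[0,0,0],"turn":0,"fingers":0.4}]' 60
python3 -m jog '[{"translation":[0,0,-1],"turn":0,"fingers":0.4},{"translation":[0,0,-3],"turn":0,"fingers":0.4},{"translation":[0,0,-6],"turn":0,"fingers":0.4},{"translation":[0,0,-6],"turn":0,"fingers":0.4}]' 60
python3 -c "
from h import *
T,p,d=snap('spr3')
cv2.imwrite('pics/spr3c.png',p[100:384,100:420,::-1])
go((563.2,85.2,60),74.3)"
```

```text
time: 4.45
ee_pos: [471.4, -276.0, 4.5]
eef_rot: [0.0, -0.05, 0.999, -0.0]
force: [0.4, -0.6, 0.5]
gripper_width: 68.2
gripper_force: 0.0
time: 4.95
ee_pos: [471.2, -275.9, 4.8]
eef_rot: [0.0, -0.05, 0.999, 0.0]
force: [-2.2, 0.7, 5.9]
gripper_width: 49.8
gripper_force: 61.9
time: 5.35
ee_pos: [473.2, -277.2, 67.4]
eef_rot: [0.003, -0.05, 0.999, -0.002]
force: [1.2, -0.6, -3.5]
gripper_width: 49.6
gripper_force: 63.8
shift [-12.68  35.06   0.55] turn 0.374 yaw 95.74 tcp [ 472.1 -276.4   65.7] tilt [-0.003  -0.0016]
```

View pics/spr3c.png

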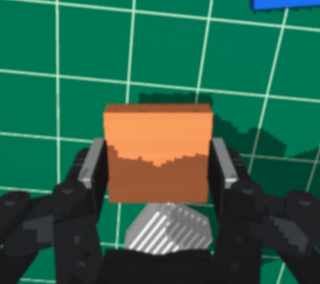

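```bash
python3 -m jog '[{"translation":[-1.5,4.4,0],"turn":0,"fingers":0.4},{"translation":[-3,8.8,0],"turn":0,"fingers":0.4},{"translation":[-4.5,13.2,0],"turn":0,"fingers":0.4},{"translation":[-6,17.6,0],"turn":0,"fingers":0.4},{"translation":[-7.5,22,0],"turn":0,"fingers":0.4}]' >/dev/null
python3 -m jog '[{"translation":[-1.5,4.2,0],"turn":0,"fingers":0.4},{"translation":[-3,8.4,0],"turn":0,"fingers":0.4},{"translation":[-5.2,13.1,0],"turn":0.1,"fingers":0.4},{"translation":[-5.2,13.1,0],"turn":0.24,"fingers":0.4},{"translation":[-5.2,13.1,0],"turn":0.374,"fingers":0.4}]' >/dev/null
python3 -m jog '[{"translation":[0,0,0],"turn":0,"fingers":0.4},{"translation":[0,0,0],"turn":0,"fingers":0.4},{"translation":[0,0,0],"turn":0,"fingers":0.4}]'
python3 - <<'E'
from h import *
T,p,d=snap('pl1')
r=rect(T,d,T[0,3],T[1,3],T[2,3]+4,T[2,3]+13,40)
print("plate in tool", (T[:3,:3].T@(np.array([*r[0],T[2,3]])-T[:3,3])).round(1))
rect(T,d,563.2,85.2,13,19,55)
go((563.2,85.2,19),74.2)
cv2.imwrite('pics/pl1x.png',cv2.resize(p[:,:,::-1],(768,576)))
E
```

```text
time: 6.7
ee_pos: [561.9, 85.5, 63.8]
eef_rot: [-0.001, 0.136, 0.991, -0.0]
force: [0.2, -0.8, -3.2]
gripper_width: 49.9
gripper_force: 64.0
9865 c [561.9  84.8] size [73.1 53.1] ang 74.41 z 72.6
plate in tool [-0.2 -0.7  0. ]
3378 c [543.8  90.7] size [64.  23.8] ang 74.31 z 15.8
shift [-0.12  0.    4.5 ] turn 0.002 yaw 74.34 tcp [562.1  85.5  64. ] tilt [ 0.0007 -0.0001]
```

View pics/pl1x.png

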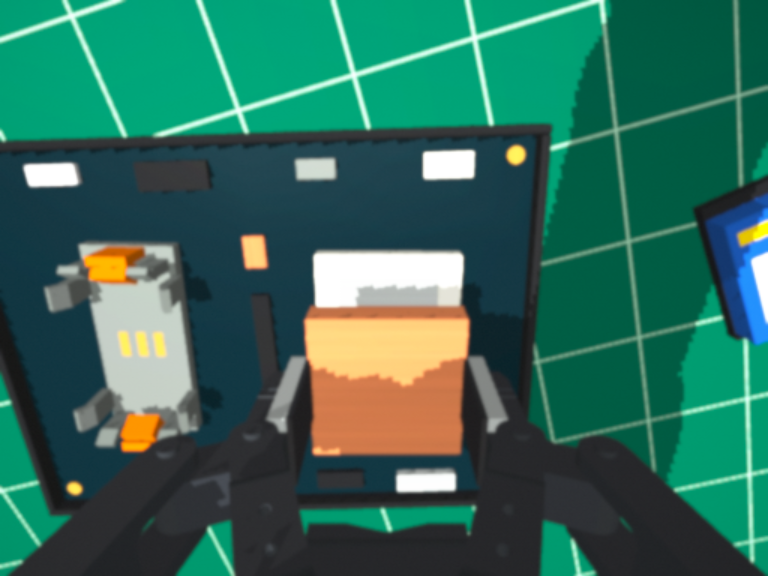

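Plate is squared up in the pads (top edge 306–468 px wide), about 1 mm short in tool x and y of the socket below (314–463).

```bash
python3 -m jog '[{"translation":[-0.11,0.06,2],"turn":0,"fingers":0.4},{"translation":[-0.11,0.06,3.5],"turn":0,"fingers":0.4},{"translation":[-0.11,0.06,4.1],"turn":0,"fingers":0.4},{"translation":[-0.11,0.06,4.2],"turn":0,"fingers":0.4},{"translation":[-0.11,0.06,4.3],"turn":0,"fingers":0.4}]'
python3 -m jog '[{"translation":[0,0,0.05],"turn":0,"fingers":0.4},{"translation":[0,0,0.1],"turn":0,"fingers":0.4},{"translation":[0,0,0.15],"turn":0,"fingers":0.4},{"translation":[0,0,0.15],"turn":0,"fingers":0.4}]'
python3 -c "
from h import *
go((562.9,85.4,18.8),74.2)"
```

```text
time: 7.25
ee_pos: [563.9, 86.2, 21.4]
eef_rot: [0.0, 0.137, 0.991, 0.0]
force: [-0.2, -0.6, -3.6]
gripper_width: 50.1
gripper_force: 63.9
time: 7.65
ee_pos: [563.7, 86.5, 20.0]
eef_rot: [0.0, 0.136, 0.991, 0.0]
force: [-0.0, -0.3, -2.7]
gripper_width: 49.9
gripper_force: 63.9
shift [ 0.05 -0.12  0.12] turn 0.002 yaw 74.32 tcp [563.7  86.5  20. ] tilt [-0.0002  0.0003]
```

```bash
python3 -m jog '[{"translation":[0.02,-0.04,0.04],"turn":0,"fingers":0.4},{"translation":[0.02,-0.04,0.08],"turn":0,"fingers":0.4},{"translation":[0.02,-0.04,0.12],"turn":0,"fingers":0.4},{"translation":[0.02,-0.04,0.14],"turn":0,"fingers":0.4},{"translation":[0.02,-0.04,0.14],"turn":0,"fingers":0.4}]'
```

```text
time: 8.15
ee_pos: [563.3, 86.0, 18.8]
eef_rot: [-0.0, 0.136, 0.991, 0.0]
force: [-2.5, 0.5, 3.8]
gripper_width: 49.4
gripper_force: 64.7
```

```bash
python3 -m jog '[{"translation":[0,0,0],"turn":0,"fingers":0.75},{"translation":[0,0,0],"turn":0,"fingers":0.75},{"translation":[0,0,-0.5],"turn":0,"fingers":0.8},{"translation":[0,0,-3],"turn":0,"fingers":1},{"translation":[0,0,-7.5],"turn":0,"fingers":1}]'
python3 -m jog '[{"translation":[0,0,-4],"turn":0,"fingers":1},{"translation":[0,0,-7],"turn":0,"fingers":1},{"translation":[0,0,-7],"turn":0,"fingers":1},{"translation":[0,0,-7],"turn":0,"fingers":1}]'
python3 - <<'E'
from h import *
T,p,d=snap('pl2')
rect(T,d,563.2,85.2,24,33,55);rect(T,d,563.2,85.2,13,33,55)
go((583,-259.2,90),63.3)
cv2.imwrite('pics/pl2x.png',cv2.resize(p[80:300,150:370,::-1],(660,660))[:600])
E
```

```text
time: 8.65
ee_pos: [561.3, 85.8, 91.9]
eef_rot: [-0.003, 0.136, 0.991, -0.001]
force: [0.2, 0.3, 0.5]
gripper_width: 85.3
gripper_force: 0.0
time: 9.05
ee_pos: [563.6, 86.2, 164.2]
eef_rot: [0.001, 0.136, 0.991, 0.001]
force: [-0.2, 0.3, -0.1]
gripper_width: 85.6
gripper_force: 0.0
2929 c [563.6  85.4] size [52.  52.6] ang 74.19 z 27.7
4080 c [563.5  85.1] size [63.9 64.2] ang 74.23 z 27.3
shift [-11.28 -32.7    7.29] turn 0.192 yaw 74.32 tcp [562.8  86.1 163. ] tilt [ 0.0008 -0.0001]
```

View pics/pl2x.png

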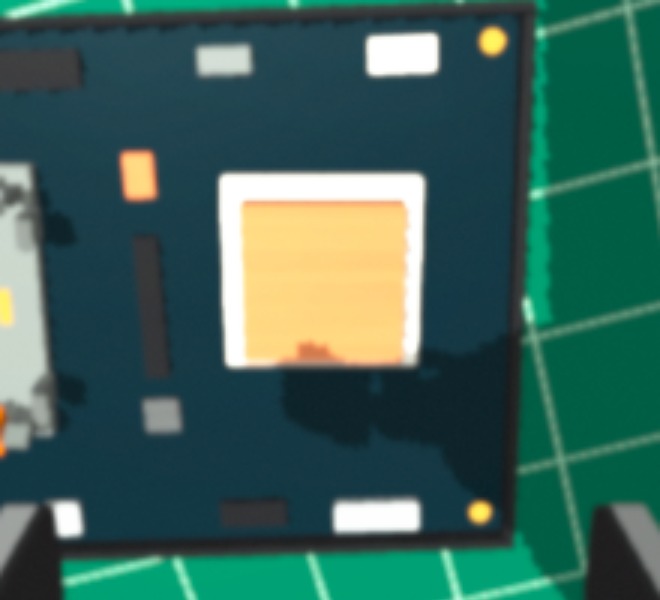

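The plate lies centred and square on the socket: plate centre (563.6, 85.4), socket centre (563.5, 85.1), both at about 74.2°. Next is the heatsink.

```bash
python3 -m jog '[{"translation":[-1.5,-4.5,0],"turn":0,"fingers":1},{"translation":[-3,-9,0],"turn":0,"fingers":1},{"translation":[-4.5,-13.5,0],"turn":0,"fingers":1},{"translation":[-6,-18,0],"turn":0,"fingers":1},{"translation":[-7.5,-22.5,0],"turn":0,"fingers":1}]' >/dev/null
python3 -m jog '[{"translation":[-1.5,-4.5,1],"turn":0,"fingers":1},{"translation":[-3.1,-9,3],"turn":0,"fingers":1},{"translation":[-3.8,-10.2,6],"turn":0.1,"fingers":1},{"translation":[-3.8,-10.2,7.3],"turn":0.19,"fingers":1},{"translation":[-3.8,-10.2,7.3],"turn":0.19,"fingers":1}]' >/dev/null
python3 -m jog '[{"translation":[0,0,0],"turn":0,"fingers":1},{"translation":[0,0,0],"turn":0,"fingers":1}]'
python3 - <<'E'
from h import *
T,p,d=snap('hs1')
r=rect(T,d,583,-259.3,6,33,45)
go((*r[0],14),63.3)
E
```

```text
time: 10.3
ee_pos: [584.2, -258.8, 90.8]
eef_rot: [0.0, 0.229, 0.974, 0.0]
force: [-0.1, 0.6, 0.3]
gripper_width: 85.5
gripper_force: 0.0
4362 c [ 582.9 -259.3] size [50.2 50.8] ang 63.16 z 9.6
shift [ 0.12 -0.11  7.72] turn 0.004 yaw 63.55 tcp [ 584.4 -258.8   91.2] tilt [-0.0013  0.0006]
```

```bash
python3 -m jog '[{"translation":[0.12,-0.08,3],"turn":0,"fingers":1},{"translation":[0.12,-0.08,6],"turn":0,"fingers":1},{"translation":[0.12,-0.08,7.6],"turn":0,"fingers":1},{"translation":[0.12,-0.08,8.1],"turn":0,"fingers":1},{"translation":[0.12,-0.08,8.1],"turn":0,"fingers":1}]' 40
python3 -m jog '[{"translation":[0,0,0],"turn":0,"fingers":0.4},{"translation":[0,0,0],"turn":0,"fingers":0.4},{"translation":[0,0,0],"turn":0,"fingers":0.4},{"translation":[0,0,0],"turn":0,"fingers":0.4},{"translation":[0,0,0],"turn":0,"fingers":0.4}]' 40
python3 -m jog '[{"translation":[0,0,-1],"turn":0,"fingers":0.4},{"translation":[0,0,-4],"turn":0,"fingers":0.4},{"translation":[0,0,-7],"turn":0,"fingers":0.4},{"translation":[0,0,-7],"turn":0,"fingers":0.4}]' 40
python3 -c "
from h import *
go((563.6,85.4,80),74.2)"
```

```text
time: 10.85
ee_pos: [582.5, -259.5, 9.6]
eef_rot: [0.0, 0.23, 0.973, 0.0]
force: [-0.4, -1.5, -0.1]
gripper_width: 85.9
gripper_force: 0.0
time: 11.35
ee_pos: [583.1, -260.0, 10.8]
eef_rot: [0.001, 0.23, 0.973, -0.0]
force: [-0.6, 0.0, 4.3]
gripper_width: 49.2
gripper_force: 42.9
time: 11.75
ee_pos: [584.7, -261.2, 83.8]
eef_rot: [0.004, 0.23, 0.973, -0.001]
force: [0.4, -0.3, -0.6]
gripper_width: 49.1
gripper_force: 42.1
shift [17.4  30.05  0.27] turn -0.188 yaw 63.41 tcp [ 584.7 -261.2   83.8] tilt [-0.0079  0.0007]
```

```bash
python3 -m jog '[{"translation":[2.3,4,0],"turn":0,"fingers":0.4},{"translation":[4.6,8,0],"turn":0,"fingers":0.4},{"translation":[6.9,12,0],"turn":0,"fingers":0.4},{"translation":[9.2,16,0],"turn":0,"fingers":0.4},{"translation":[11.5,20,0],"turn":0,"fingers":0.4}]' >/dev/null
python3 -m jog '[{"translation":[2.3,4,0],"turn":0,"fingers":0.4},{"translation":[4.6,8,0],"turn":0,"fingers":0.4},{"translation":[5.9,10.05,0],"turn":0,"fingers":0.4},{"translation":[5.9,10.05,0],"turn":-0.1,"fingers":0.4},{"translation":[5.9,10.05,0],"turn":-0.188,"fingers":0.4}]' >/dev/null
python3 -m jog '[{"translation":[0,0,0],"turn":0,"fingers":0.4},{"translation":[0,0,0],"turn":0,"fingers":0.4},{"translation":[0,0,0],"turn":0,"fingers":0.4}]'
python3 - <<'E'
from h import *
T,p,d=snap('hp1')
r=rect(T,d,T[0,3],T[1,3],T[2,3]+11,T[2,3]+18,38)
print("hs in tool", (T[:3,:3].T@(np.array([*r[0],T[2,3]])-T[:3,3])).round(1))
rect(T,d,563.2,85.2,24,32,50)
go((563.6,85.4,36.8),74.2)
cv2.imwrite('pics/hp1x.png',cv2.resize(p[:,:,::-1],(768,576)))
E
```

```text
time: 13.05
ee_pos: [560.9, 86.7, 79.2]
eef_rot: [-0.0, 0.138, 0.99, -0.0]
force: [0.2, 0.1, -2.0]
gripper_width: 48.9
gripper_force: 42.1
3996 c [560.6  86.7] size [74.5 51.7] ang 73.52 z 94.0
hs in tool [ 0.3 -0.1  0. ]
1696 c [545.8  90.5] size [52.1 15.7] ang 74.4 z 27.7
shift [-0.29 -0.05  4.24] turn -0.002 yaw 74.11 tcp [560.9  86.7  79.2] tilt [ 0.0003 -0.0002]
```

View pics/hp1x.png

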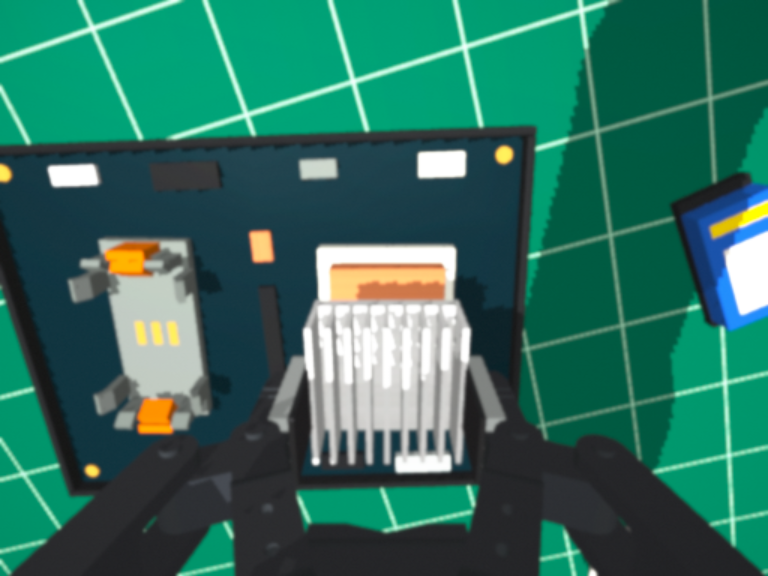

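The heatsink is held square. It needs about 3 mm along tool −x before lowering.

```bash
python3 -m jog '[{"translation":[-0.3,-0.04,2],"turn":0,"fingers":0.4},{"translation":[-0.3,-0.04,3.4],"turn":0,"fingers":0.4},{"translation":[-0.3,-0.04,3.9],"turn":0,"fingers":0.4},{"translation":[-0.3,-0.04,3.9],"turn":0,"fingers":0.4},{"translation":[-0.3,-0.04,3.9],"turn":0,"fingers":0.4}]'
python3 -c "
from h import *
go((563.8,85.45,36.8),74.2)"
```

```text
time: 13.6
ee_pos: [564.0, 85.8, 40.5]
eef_rot: [0.0, 0.138, 0.99, 0.0]
force: [0.6, -0.4, -1.0]
gripper_width: 49.0
gripper_force: 42.1
shift [ 0.01 -0.04  0.37] turn -0.0 yaw 74.18 tcp [564.   85.8  40.5] tilt [-0.0002  0.0001]
```

```bash
python3 -m jog '[{"translation":[0,-0.03,0.15],"turn":0,"fingers":0.4},{"translation":[0,-0.03,0.25],"turn":0,"fingers":0.4},{"translation":[0,-0.03,0.32],"turn":0,"fingers":0.4},{"translation":[0,-0.03,0.36],"turn":0,"fingers":0.4},{"translation":[0,-0.03,0.36],"turn":0,"fingers":0.4}]'
```

```text
time: 14.1
ee_pos: [563.8, 85.6, 36.9]
eef_rot: [0.0, 0.137, 0.991, 0.0]
force: [0.4, 0.7, -0.8]
gripper_width: 48.6
gripper_force: 42.1
```

```bash
python3 -m jog '[{"translation":[0,0,0.04],"turn":0,"fingers":0.4},{"translation":[0,0,0.08],"turn":0,"fingers":0.4},{"translation":[0,0,0.08],"turn":0,"fingers":0.4}]'
```

```text
time: 14.4
ee_pos: [563.8, 85.6, 36.8]
eef_rot: [-0.0, 0.137, 0.991, 0.0]
force: [-2.4, -0.9, 5.4]
gripper_width: 49.0
gripper_force: 42.9
```

Contact. Release, back off and check.

```bash
python3 -m jog '[{"translation":[0,0,0],"turn":0,"fingers":0.75},{"translation":[0,0,0],"turn":0,"fingers":0.75},{"translation":[0,0,-0.5],"turn":0,"fingers":0.8},{"translation":[0,0,-3],"turn":0,"fingers":1},{"translation":[0,0,-7],"turn":0,"fingers":1}]' >/dev/null
python3 -m jog '[{"translation":[0,0,-4],"turn":0,"fingers":1},{"translation":[0,0,-6],"turn":0,"fingers":1},{"translation":[0,0,-6],"turn":0,"fingers":1},{"translation":[0,0,-6],"turn":0,"fingers":1}]'
python3 - <<'E'
from h import *
T,p,d=snap('hp2')
rect(T,d,563.2,85.2,48,56,45);rect(T,d,563.2,85.2,24,56,45)
go((430,266,100),73)
E
```

```text
time: 15.3
ee_pos: [563.5, 85.7, 166.0]
eef_rot: [0.0, 0.137, 0.991, 0.0]
force: [-0.5, 0.7, -0.3]
gripper_width: 85.4
gripper_force: 0.0
267 c [567.3  84.1] size [50.1 40.7] ang 74.19 z 51.4
3168 c [563.1  85.6] size [51.1 51.6] ang 74.63 z 34.6
shift [17.69 13.74  6.53] turn 0.021 yaw 74.21 tcp [563.   85.6 165.1] tilt [ 0.0016 -0.0006]
```

```bash
python3 -m jog '[{"translation":[3.5,2.7,0],"turn":0,"fingers":1},{"translation":[7,5.4,0],"turn":0,"fingers":1},{"translation":[10.5,8.1,0],"turn":0,"fingers":1},{"translation":[14,10.8,1.5],"turn":0,"fingers":1},{"translation":[17.5,13.6,3.5],"turn":0,"fingers":1}]' >/dev/null
python3 -m jog '[{"translation":[0.2,0,2],"turn":0,"fingers":1},{"translation":[0.2,0,3],"turn":0,"fingers":1},{"translation":[0.2,0,3],"turn":0,"fingers":1},{"translation":[0.2,0,3],"turn":0,"fingers":1}]'
python3 - <<'E'
from h import *
T,p,d=snap('fan1')
r=rect(T,d,430,265.5,7,25,48)
go((*r[0],9),r[2]); go((*r[0],9),r[2]+90)
cv2.imwrite('pics/fan1c.png',cv2.resize(p[60:320,106:406,::-1],(600,520)))
E
```

```text
time: 16.25
ee_pos: [431.5, 263.3, 100.9]
eef_rot: [0.0, 0.139, 0.99, -0.0]
force: [-0.4, 0.1, 0.8]
gripper_width: 85.3
gripper_force: 0.0
3173 c [430.9 267.1] size [49.9 50.6] ang 72.1 z 15.0
shift [0.19 0.31 9.24] turn 0.034 yaw 74.04 tcp [431.8 263.6 101.4] tilt [-0.0009  0.0003]
shift [0.19 0.31 9.24] turn -1.537 yaw 74.04 tcp [431.8 263.6 101.4] tilt [-0.0009  0.0003]
```

View pics/fan1c.png

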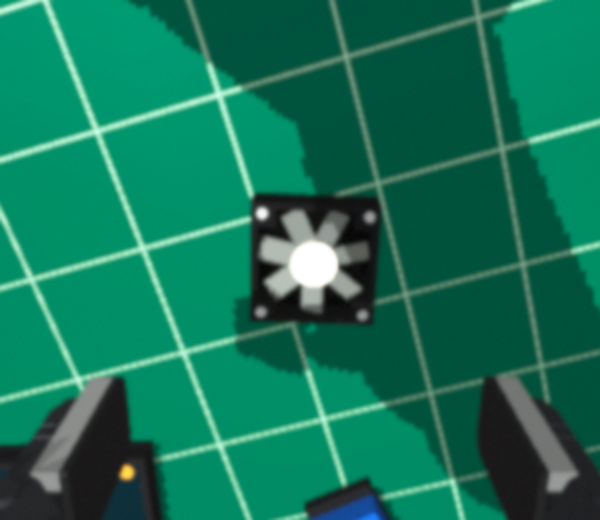

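The fan is at crop pixel (314,263), blades up and clear of everything else. I grasp it in line with the current yaw.

```bash
python3 -m jog '[{"translation":[0.2,0.3,4],"turn":0.034,"fingers":1},{"translation":[0.2,0.3,7.5],"turn":0.034,"fingers":1},{"translation":[0.2,0.3,8.9],"turn":0.034,"fingers":1},{"translation":[0.2,0.3,9.3],"turn":0.034,"fingers":1},{"translation":[0.2,0.3,9.3],"turn":0.034,"fingers":1}]' 30
python3 -m jog '[{"translation":[0,0,0],"turn":0,"fingers":0.4},{"translation":[0,0,0],"turn":0,"fingers":0.4},{"translation":[0,0,0],"turn":0,"fingers":0.4},{"translation":[0,0,0],"turn":0,"fingers":0.4},{"translation":[0,0,0],"turn":0,"fingers":0.4}]' 30
python3 -m jog '[{"translation":[0,0,-2],"turn":0,"fingers":0.4},{"translation":[0,0,-6],"turn":0,"fingers":0.4},{"translation":[0,0,-9.5],"turn":0,"fingers":0.4},{"translation":[0,0,-9.5],"turn":0,"fingers":0.4},{"translation":[0,0,-9.5],"turn":0,"fingers":0.4}]' 30
python3 -c "
from h import *
go((563.4,85.5,103),74.25)"
```

```text
time: 16.8
ee_pos: [430.4, 267.9, 8.6]
eef_rot: [0.0, 0.155, 0.988, 0.0]
force: [0.4, 0.1, 1.1]
gripper_width: 85.5
gripper_force: 0.0
time: 17.3
ee_pos: [430.1, 268.6, 9.4]
eef_rot: [0.001, 0.154, 0.988, 0.001]
force: [-1.6, -1.2, 6.5]
gripper_width: 48.8
gripper_force: 30.3
time: 17.8
ee_pos: [429.5, 268.6, 104.0]
eef_rot: [0.001, 0.154, 0.988, 0.001]
force: [-0.6, -0.4, -0.6]
gripper_width: 48.7
gripper_force: 31.8
shift [-18.33 -13.36   0.08] turn -0.034 yaw 72.28 tcp [429.5 268.6 104. ] tilt [-0.0006  0.0024]
```

```bash
python3 -m jog '[{"translation":[-3.7,-2.7,0],"turn":0,"fingers":0.4},{"translation":[-7.4,-5.4,0],"turn":0,"fingers":0.4},{"translation":[-11.1,-8.1,0],"turn":0,"fingers":0.4},{"translation":[-14.8,-10.8,0],"turn":0,"fingers":0.4},{"translation":[-18.3,-13.35,0],"turn":-0.034,"fingers":0.4}]' >/dev/null
python3 -m jog '[{"translation":[0,0,0],"turn":0,"fingers":0.4},{"translation":[0,0,0],"turn":0,"fingers":0.4},{"translation":[0,0,0],"turn":0,"fingers":0.4}]'
python3 - <<'E'
from h import *
T,p,d=snap('fp1')
r=rect(T,d,T[0,3],T[1,3],T[2,3]+3,T[2,3]+12,38)
print("fan in tool", (T[:3,:3].T@(np.array([*r[0],T[2,3]])-T[:3,3])).round(1))
rect(T,d,563.2,85.2,24,56,45)
go((563.4,85.5,59.4),74.25)
cv2.imwrite('pics/fp1x.png',cv2.resize(p[96:,90:440,::-1],(700,576)))
E
```

```text
time: 18.6
ee_pos: [561.6, 86.2, 101.7]
eef_rot: [-0.001, 0.137, 0.991, -0.0]
force: [0.2, 0.3, -0.3]
gripper_width: 48.6
gripper_force: 31.8
4873 c [563.3  88.1] size [67. 52.] ang 74.58 z 108.6
fan in tool [-1.1  2.3 -0. ]
2589 c [550.   89.3] size [51.5 24.5] ang 74.3 z 34.2
shift [-0.21 -0.07  4.26] turn 0.001 yaw 74.33 tcp [561.7  86.7 102. ] tilt [ 0.0024 -0.0002]
```

View pics/fp1x.png

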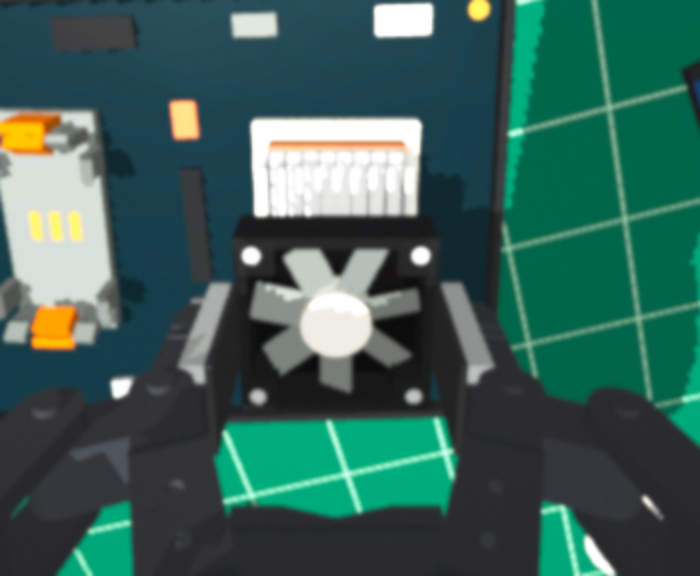

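```bash
python3 -m jog '[{"translation":[-0.08,-0.03,2],"turn":0,"fingers":0.4},{"translation":[-0.08,-0.03,3.4],"turn":0,"fingers":0.4},{"translation":[-0.08,-0.03,3.9],"turn":0,"fingers":0.4},{"translation":[-0.08,-0.03,3.9],"turn":0,"fingers":0.4},{"translation":[-0.08,-0.03,3.9],"turn":0,"fingers":0.4}]'
python3 -c "
from h import *
go((562.3,85.8,59.4),74.25)"
```

```text
time: 19.15
ee_pos: [563.8, 84.9, 64.2]
eef_rot: [0.0, 0.137, 0.991, 0.0]
force: [-0.6, -0.4, 0.7]
gripper_width: 48.6
gripper_force: 31.7
shift [0.17 0.05 0.48] turn -0.0 yaw 74.22 tcp [563.8  84.9  64.2] tilt [-0.0003  0.0002]
```

```bash
python3 -m jog '[{"translation":[0.16,0.04,0.2],"turn":0,"fingers":0.4},{"translation":[0.16,0.04,0.35],"turn":0,"fingers":0.4},{"translation":[0.16,0.04,0.42],"turn":0,"fingers":0.4},{"translation":[0.16,0.04,0.46],"turn":0,"fingers":0.4},{"translation":[0.16,0.04,0.46],"turn":0,"fingers":0.4}]'
python3 -c "
from h import *
go((562.3,85.8,59.4),74.25)"
```

```text
time: 19.65
ee_pos: [562.3, 85.4, 59.5]
eef_rot: [0.0, 0.137, 0.991, 0.0]
force: [0.5, -0.5, 0.0]
gripper_width: 48.9
gripper_force: 31.8
shift [0.01 0.03 0.01] turn -0.001 yaw 74.19 tcp [562.3  85.4  59.5] tilt [0.     0.0002]
```

```bash
python3 -m jog '[{"translation":[0,0.02,0.04],"turn":0,"fingers":0.4},{"translation":[0,0.02,0.07],"turn":0,"fingers":0.4},{"translation":[0,0.02,0.07],"turn":0,"fingers":0.4}]'
```

```text
time: 19.95
ee_pos: [562.4, 85.5, 59.4]
eef_rot: [-0.0, 0.138, 0.99, 0.0]
force: [-1.8, -1.1, 7.1]
gripper_width: 48.5
gripper_force: 32.4
```

```bash
python3 -m jog '[{"translation":[0,0,0],"turn":0,"fingers":0.75},{"translation":[0,0,0],"turn":0,"fingers":0.75},{"translation":[0,0,-0.5],"turn":0,"fingers":0.8},{"translation":[0,0,-3],"turn":0,"fingers":1},{"translation":[0,0,-7],"turn":0,"fingers":1}]' >/dev/null
python3 -m jog '[{"translation":[0,0,-4],"turn":0,"fingers":1},{"translation":[0,0,-6],"turn":0,"fingers":1},{"translation":[0,0,-6],"turn":0,"fingers":1},{"translation":[0,0,-6],"turn":0,"fingers":1}]'
python3 - <<'E'
from h import *
T,p,d=snap('fp2')
rect(T,d,563.2,85.2,62,72,45);rect(T,d,563.2,85.2,24,56,45)
# cradle: floor plate
rect(T,d,544,-27,18.5,40,52)
go((580,250,110),101.3)
cv2.imwrite('pics/fp2x.png',cv2.resize(p[60:324,60:412,::-1],(704,528)))
E
```

```text
time: 20.85
ee_pos: [562.0, 85.8, 188.7]
eef_rot: [-0.0, 0.137, 0.991, 0.0]
force: [-0.2, 0.3, -0.1]
gripper_width: 85.3
gripper_force: 0.0
1458 c [563.2  84.7] size [50.2 50.4] ang 74.4 z 66.3
878 c [561.9  85.5] size [50.9 49.2] ang 74.42 z 54.0
1187 c [543.7 -27.3] size [50.5 93.2] ang 73.03 z 29.2
shift [ 2.68 16.32  7.77] turn -0.473 yaw 74.21 tcp [561.5  85.7 187.8] tilt [ 0.0016 -0.0006]
```

View pics/fp2x.png

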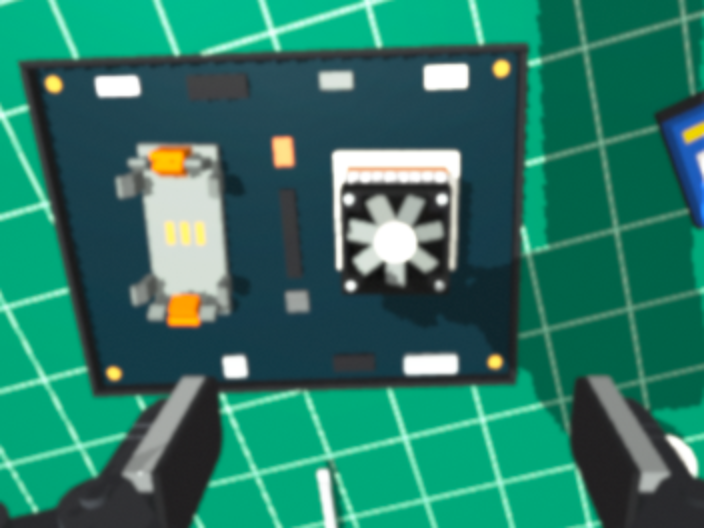

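The cooler is complete and square, with the fan at crop pixel (395,240) and the socket's rim even around it. The cradle is at (185,235), with its catches at (170,160) and (184,310). Now the battery.

```bash
python3 -m jog '[{"translation":[0.7,4.1,0],"turn":-0.12,"fingers":1},{"translation":[1.4,8.2,0],"turn":-0.24,"fingers":1},{"translation":[2,12.3,1.5],"turn":-0.36,"fingers":1},{"translation":[2.7,16.3,4],"turn":-0.47,"fingers":1},{"translation":[2.7,16.3,7.7],"turn":-0.47,"fingers":1}]' >/dev/null
python3 -m jog '[{"translation":[0,0,0],"turn":0,"fingers":1},{"translation":[0,0,0],"turn":0,"fingers":1},{"translation":[0,0,0],"turn":0,"fingers":1}]'
python3 - <<'E'
from h import *
T,p,d=snap('bat1')
r=rect(T,d,582,251,15,30,55); rect(T,d,582,251,5.5,30,55)
go((*r[0],10),101.3)
cv2.imwrite('pics/bat1c.png',cv2.resize(p[60:320,106:406,::-1],(600,520)))
E
```

```text
time: 21.7
ee_pos: [581.9, 248.3, 113.0]
eef_rot: [0.001, -0.096, 0.995, -0.0]
force: [0.7, 0.1, -0.6]
gripper_width: 85.4
gripper_force: 0.0
2969 c [582.4 251.1] size [60. 34.] ang 10.76 z 21.8
3339 c [579.9 250.6] size [64.9 34. ] ang 10.76 z 21.7
shift [-0.05  0.24 10.35] turn -0.005 yaw 100.99 tcp [582.1 248.6 113.5] tilt [-0.0027  0.0002]
```

View pics/bat1c.png

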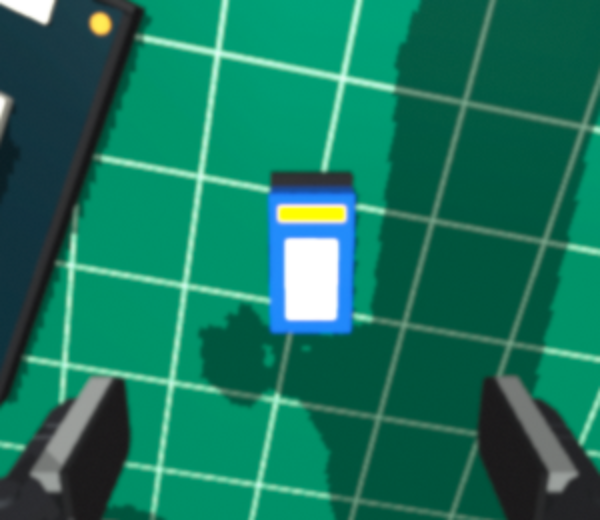

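```bash
python3 -m jog '[{"translation":[-0.05,0.24,4],"turn":0,"fingers":1},{"translation":[-0.05,0.24,8],"turn":0,"fingers":1},{"translation":[-0.05,0.24,10],"turn":0,"fingers":1},{"translation":[-0.05,0.24,10.45],"turn":0,"fingers":1},{"translation":[-0.05,0.24,10.45],"turn":0,"fingers":1}]' 40
python3 -m jog '[{"translation":[0,0,0],"turn":0,"fingers":0.2},{"translation":[0,0,0],"turn":0,"fingers":0.2},{"translation":[0,0,0],"turn":0,"fingers":0.2},{"translation":[0,0,0],"turn":0,"fingers":0.2},{"translation":[0,0,0],"turn":0,"fingers":0.2}]' 40
python3 -m jog '[{"translation":[0,0,0],"turn":0,"fingers":0.2},{"translation":[0,0,0],"turn":0,"fingers":0.2}]' 90
python3 -c "
from h import *
go((582.4,251.1,9),100.8)"
python3 -m jog '[{"translation":[0,0,-2],"turn":0,"fingers":0.2},{"translation":[0,0,-6],"turn":0,"fingers":0.2},{"translation":[0,0,-10],"turn":0,"fingers":0.2},{"translation":[0,0,-10],"turn":0,"fingers":0.2},{"translation":[0,0,-10],"turn":0,"fingers":0.2}]'
python3 -c "
from h import *
go((543.7,-27.3,110),73)"
```

```text
time: 22.25
ee_pos: [581.6, 251.9, 8.2]
eef_rot: [0.001, -0.096, 0.995, 0.0]
force: [0.1, 0.3, 0.1]
gripper_width: 85.7
gripper_force: 0.0
time: 22.75
ee_pos: [581.5, 252.6, 8.4]
eef_rot: [0.001, -0.097, 0.995, 0.0]
force: [-0.2, -0.4, 7.1]
gripper_width: 32.6
gripper_force: 41.9
time: 22.95
ee_pos: [581.8, 252.7, 8.7]
eef_rot: [0.001, -0.097, 0.995, 0.001]
force: [-0.5, 0.4, 7.5]
gripper_width: 31.7
gripper_force: 91.3
shift [-0.02 -0.17 -0.03] turn 0.006 yaw 101.12 tcp [581.8 252.7   8.7] tilt [-0.0024  0.0009]
time: 23.45
ee_pos: [580.9, 252.5, 107.9]
eef_rot: [0.001, -0.097, 0.995, 0.0]
force: [-0.8, -0.7, -1.0]
gripper_width: 31.5
gripper_force: 90.3
shift [  9.05 -26.74  -0.24] turn 0.491 yaw 101.14 tcp [580.9 252.5 107.9] tilt [-0.0013  0.0008]
```

```bash
python3 -m jog '[{"translation":[1.5,-4.5,0],"turn":0,"fingers":0.2},{"translation":[3,-9,0],"turn":0,"fingers":0.2},{"translation":[4.5,-13.5,0],"turn":0,"fingers":0.2},{"translation":[6,-18,0],"turn":0,"fingers":0.2},{"translation":[7.5,-22.5,0],"turn":0,"fingers":0.2}]' >/dev/null
python3 -m jog '[{"translation":[1.5,-4.2,0],"turn":0.1,"fingers":0.2},{"translation":[1.5,-4.2,0],"turn":0.24,"fingers":0.2},{"translation":[1.5,-4.2,0],"turn":0.37,"fingers":0.2},{"translation":[1.5,-4.2,0],"turn":0.491,"fingers":0.2},{"translation":[1.5,-4.2,0],"turn":0.491,"fingers":0.2}]' >/dev/null
python3 -m jog '[{"translation":[0,0,0],"turn":0,"fingers":0.2},{"translation":[0,0,0],"turn":0,"fingers":0.2},{"translation":[0,0,0],"turn":0,"fingers":0.2}]'
python3 - <<'E'
from h import *
T,p,d=snap('bp1'); K,E=cam("wrist",T)
r=rect(T,d,T[0,3],T[1,3],T[2,3]+10,T[2,3]+17,36)
print("bat in tool", (T[:3,:3].T@(np.array([*r[0],T[2,3]])-T[:3,3])).round(1))
r=rect(T,d,543.7,-27.3,18.5,40,52)
go((543.7,-27.3,40),73)
cv2.imwrite('pics/bp1x.png',cv2.resize(p[60:324,80:432,::-1],(800,600),interpolation=cv2.INTER_CUBIC))
E
```

```text
time: 24.75
ee_pos: [543.7, -27.0, 106.9]
eef_rot: [-0.0, 0.147, 0.989, 0.0]
force: [-0.2, -0.6, -1.1]
gripper_width: 31.8
gripper_force: 90.4
7637 c [544.5 -27.7] size [59.  61.1] ang 73.35 z 120.0
bat in tool [-1.  -0.5 -0. ]
921 c [509.7 -17.4] size [49.6 22.9] ang 73.16 z 29.7
shift [ 0.01 -0.03  6.7 ] turn 0.001 yaw 73.04 tcp [543.8 -27.1 107. ] tilt [0.0003 0.0001]
```

View pics/bp1x.png

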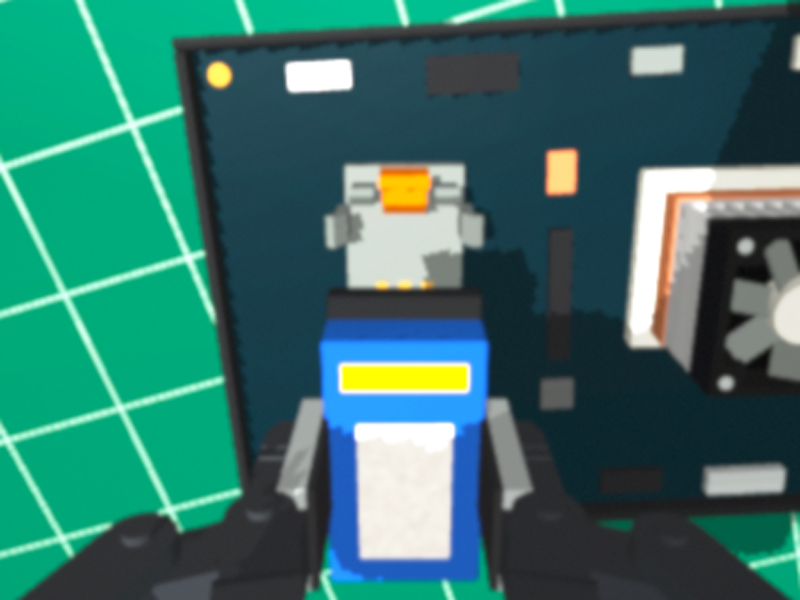

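Run:
```python
from h import *
f=np.load("pics/bp1.npz"); T=f["T"]; K,E=cam("wrist",T); Ti=np.linalg.inv(T)
q=lambda cx,cy,z:(Ti@np.append(onz(K,E,(80+cx*.44,60+cy*.44),z),1))[:2].round(1)
z=T[2,3]
print("foot front bottom",q(405.5,290,z-6.7),"body front",q(404,342,z+13.3),"body back",q(404,580,z+13.3))
for zz in(8,14): print("cradle base front",zz,q(405,164,zz))
print("cradle c",(Ti@[543.7,-27.4,20,1]).round(1),"base front expected +47")
d=f["d"]; W=cloud(T,d)@T[:3,:3]; W=W-T[:3,:3].T@T[:3,3]
# depth profile along centre column: tool x, height rel
m=np.abs(W[...,1])<8
h=-W[...,2]; 
for lo,hi,n in((10,17,"body"),(-4,4,"ledge")):
    s=W[...,0][m&(h>lo)&(h<hi)&(np.abs(W[...,0])<60)]; print(n,s.min().round(1),s.max().round(1))
```

```text
foot front bottom [32.7  0. ] body front [28.7 -0.3] body back [-30.4  -0.3]
cradle base front 8 [46.2  0.1]
cradle base front 14 [47.1  0.1]
cradle c [-0.1 -0.4 86.9  1. ] base front expected +47
body -30.7 29.6
ledge 27.8 34.4
```

```bash
python3 -m jog '[{"translation":[0.06,0,2.5],"turn":0,"fingers":0.2},{"translation":[0.06,0,5],"turn":0,"fingers":0.2},{"translation":[0.06,0,6.2],"turn":0,"fingers":0.2},{"translation":[0.06,0,6.4],"turn":0,"fingers":0.2},{"translation":[0.06,0,6.4],"turn":0,"fingers":0.2}]' 100
python3 -c "
from h import *
go((543.1,-27.1,20.7),73.1)"
```

```text
time: 25.3
ee_pos: [543.7, -27.1, 43.4]
eef_rot: [0.0, 0.148, 0.989, -0.0]
force: [0.2, -0.2, -0.7]
gripper_width: 31.2
gripper_force: 104.0
shift [ 0.06 -0.02  2.27] turn -0.002 yaw 72.99 tcp [543.7 -27.1  43.4] tilt [-0.0003  0.    ]
```

```bash
python3 -m jog '[{"translation":[0.05,-0.01,0.3],"turn":0,"fingers":0.2},{"translation":[0.05,-0.01,0.6],"turn":0,"fingers":0.2},{"translation":[0.05,-0.01,0.8],"turn":0,"fingers":0.2},{"translation":[0.05,-0.01,0.9],"turn":0,"fingers":0.2},{"translation":[0.05,-0.01,0.9],"turn":0,"fingers":0.2}]'
python3 -m jog '[{"translation":[0,0,0.2],"turn":0,"fingers":0.2},{"translation":[0,0,0.4],"turn":0,"fingers":0.2},{"translation":[0,0,0.5],"turn":0,"fingers":0.2},{"translation":[0,0,0.5],"turn":0,"fingers":0.2}]'
python3 -c "
from h import *
go((543.1,-27.1,20.7),73.1)"
```

```text
time: 25.8
ee_pos: [542.8, -26.8, 34.2]
eef_rot: [-0.0, 0.148, 0.989, 0.0]
force: [-0.5, -0.6, -1.2]
gripper_width: 31.2
gripper_force: 104.0
time: 26.2
ee_pos: [543.7, -26.9, 29.8]
eef_rot: [0.001, 0.148, 0.989, 0.0]
force: [-0.6, -0.3, 5.4]
gripper_width: 31.4
gripper_force: 105.0
shift [ 0.06 -0.03  0.91] turn -0.002 yaw 72.99 tcp [543.7 -26.9  29.8] tilt [-0.0016  0.0008]
```

```bash
python3 -m jog '[{"translation":[0.03,-0.01,0.2],"turn":0,"fingers":0.2},{"translation":[0.03,-0.01,0.4],"turn":0,"fingers":0.2},{"translation":[0.03,-0.01,0.5],"turn":0,"fingers":0.2},{"translation":[0.03,-0.01,0.5],"turn":0,"fingers":0.2}]'
python3 -m jog '[{"translation":[0,0,0.15],"turn":0,"fingers":0.2},{"translation":[0,0,0.3],"turn":0,"fingers":0.2},{"translation":[0,0,0.3],"turn":0,"fingers":0.2}]'
python3 -c "
from h import *
go((543.1,-27.1,20.7),73.1)"
```

```text
time: 26.6
ee_pos: [542.5, -26.8, 23.9]
eef_rot: [-0.0, 0.148, 0.989, 0.0]
force: [-0.1, 0.2, 1.1]
gripper_width: 31.1
gripper_force: 104.3
time: 26.9
ee_pos: [542.3, -26.9, 20.8]
eef_rot: [-0.0, 0.148, 0.989, -0.0]
force: [0.3, -0.4, -0.9]
gripper_width: 31.2
gripper_force: 104.1
shift [-0.08  0.    0.01] turn -0.002 yaw 72.99 tcp [542.3 -26.9  20.8] tilt [ 0.0006 -0.0003]
```

Nearly home; press on to firm contact with the floor.

```bash
python3 -m jog '[{"translation":[0,0,0.05],"turn":0,"fingers":0.2},{"translation":[0,0,0.1],"turn":0,"fingers":0.2},{"translation":[0,0,0.13],"turn":0,"fingers":0.2},{"translation":[0,0,0.13],"turn":0,"fingers":0.2}]'
```

```text
time: 27.3
ee_pos: [542.3, -26.9, 20.7]
eef_rot: [-0.0, 0.148, 0.989, 0.0]
force: [-3.3, -0.2, 10.1]
gripper_width: 31.3
gripper_force: 105.6
```

```bash
python3 -m jog '[{"translation":[0,0,-0.1],"turn":0,"fingers":0.6},{"translation":[0,0,-0.1],"turn":0,"fingers":0.7},{"translation":[0,0,-0.5],"turn":0,"fingers":0.75},{"translation":[0,0,-3],"turn":0,"fingers":0.8},{"translation":[0,0,-7],"turn":0,"fingers":1}]' 40 >/dev/null
python3 -m jog '[{"translation":[0,0,-4],"turn":0,"fingers":1},{"translation":[0,0,-6],"turn":0,"fingers":1},{"translation":[0,0,-6],"turn":0,"fingers":1},{"translation":[0,0,-6],"turn":0,"fingers":1}]'
python3 - <<'E'
from h import *
T,p,d=snap('bp2'); W=cloud(T,d)
rect(T,d,543.7,-27.3,31,38,45)
m=np.hypot(W[...,0]-543.7,W[...,1]+27.3)<12; print("bat top z",np.median(W[...,2][m]),W[...,2][m].std())
A=np.c_[W[m][:,:2]-[543.7,-27.3],np.ones(m.sum())]; print(np.linalg.lstsq(A,W[m][:,2],rcond=None)[0])
rect(T,d,563.2,85.2,62,72,45)
cv2.imwrite('pics/bp2x.png',cv2.resize(p[70:300,120:420,::-1],(780,598),interpolation=cv2.INTER_CUBIC))
E
```

```text
time: 28.2
ee_pos: [542.3, -26.6, 149.8]
eef_rot: [0.0, 0.148, 0.989, 0.0]
force: [-1.0, 0.8, -0.6]
gripper_width: 85.4
gripper_force: 0.0
2800 c [543.2 -27.3] size [49.3 85.2] ang 73.17 z 33.7
bat top z 33.91452561387348 62.167053013630074
[-4.85057272  1.50138488 49.40819545]
2426 c [563.4  84.8] size [51.2 50.7] ang 74.26 z 66.1
```

View pics/bp2x.png

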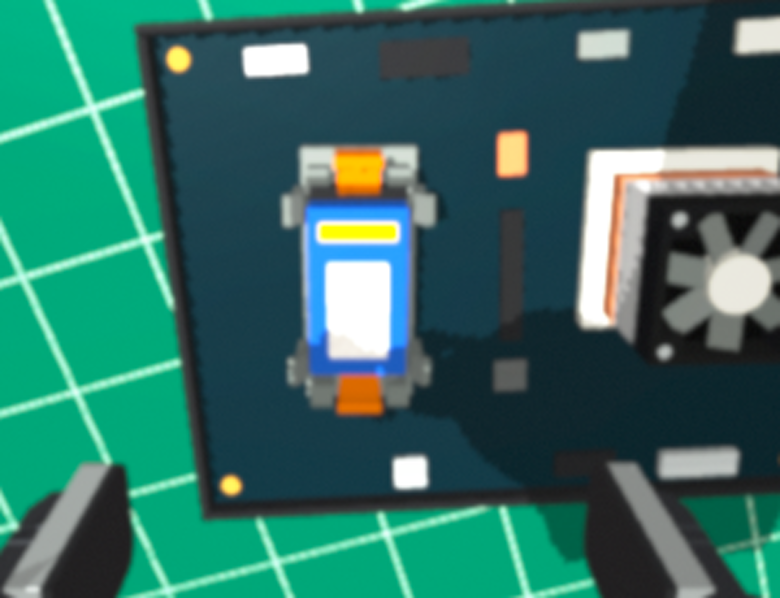

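The battery is home. Its top is at 33.9 mm, where 34 was expected, and both catches at (360,170) and (360,395) are over its ends. The cooler stack is unchanged, so I hand in.

```bash
python3 -c "
from rig import ctrl
print(ctrl.close_job())"
```

```text
the job is handed in; nothing more can be done
None
```

The copper plate, heatsink and fan are stacked square on the socket, to within about 1 mm. The battery is latched fully home in its cradle, the gripper is clear of everything, and the job was handed in at about 28 s.

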